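Park the weights caddy on its mark

ROBOT

A 6-joint arm with a two-finger parallel gripper is mounted at the origin on a cart in front of the work surface, level with it; the furniture and walls round the work are solid. World frame = base frame: x ahead of the robot, y to its left, z up, the work surface at z = 0. Lengths are in mm, angles in rad, forces in N, time in s.
With the tool pointing down it reaches from about 275 to 750 mm from the base axis. Payload 10.2 kg.
Tool frame: the origin (TCP) lies midway between the tips of the shut fingers; the grasp point (between the pads) lies 19 mm behind it; y points along the fingers, z is the direction in which the jaws open and shut, and the axes are right-handed (so a half turn about y gives the same grasp; the last joint's range is limited). The gripper opens to 85 mm and grips with 20 to 120 N. Pads are 22 mm wide; open, the fingers measure 114 mm over their backs; the gripper's body (76 mm by 85 mm) begins 54 mm behind the grasp point. The pads swing forward as they close: fully open they stand 13 mm farther back than shut.
Start: joints at [-1.555, 0.313, 1.498, -0, 1.331, -0.223], TCP at [124.168, -510.111, 202.994] pointing down, gripper open.
Joint ranges: [-2.94, 2.94], [-0.97, 2.17], [0.19, 2.56], [-1.23, 4.37], [0.02, 3.11], [-2.88, 2.88]. Speed limits (rad/s): [2.39, 2.39, 3.01, 3.14, 3.14, 3.14].

INTERFACE

Orientations are given as a unit quaternion [w, x, y, z].
In Python, from rig import ctrl gives the robot as it stands.
- The arm moves only by the shell command python3 -m inch 'ROWS' [OPENING] [FORCE]. ROWS is JSON, one flat list of numbers, 6 for each row, row after row: the shift along the tool's x, y, z in cm, then the turn, a rotation vector about the tool's x, y, z in rad. A call has 1 to 8 rows; each row is the pose to reach, as a shift and turn from the pose commanded when the call began, along the tool's axes at that moment; what a row does not reach only later rows make up. A row lasts 1/12 s, in which the tool goes at most 41.7 mm and 7.16 degrees, less where a joint would pass 70% of its speed; a pose out of reach is approached as far as the arm can. A call with a gripper value outside its range is refused whole. OPENING is the gripper command: -1 is fully open, 1 is shut, values between are in proportion, set as the call begins (- or left out, the last holds). The fingers move at their own pace and stop on an object; FORCE is the grip in N (left out, the last holds). Time passes only in rows, so rows that repeat a pose let the fingers close. It gives the time, the measured TCP pose, the force and the opening at its end, in the units of the state.
- ctrl.sense(): the state, without advancing time (a new reading comes with each control period).
- ctrl.capture(name): name is "side" or "top"; returns the picture (480x640x3 uint8, red, green, blue); there is no depth.
- ctrl.get_calibration(name): a dict with "fx", "fy", "cx", "cy" (pixels), "world_to_cam" (4x4, takes a point from world to camera coordinates). Camera axes: x right, y down, z forward; pixel columns grow to the right and rows downward; lengths in mm; the calibration is good to about 2 mm. A picture is of the moment at which its call begins. get_calibration takes no time and is no camera call.
- ctrl.finish_job(): hands the job in, once; it reports no verdict.
Trained networks look in the newest picture that a camera, given by its name, has taken for a name from the list of things; names that differ only in an ending like _2 or _b are one class to them, and where a whole thing is asked for, a point or a joint stands for the part that bears it (a point fixed in the world has none). Each returns a list of dicts, best first, with "score" (0 to 1); they miss things now and then, are a little off and sometimes report something else, mostly with a low value. They report only what shows in the picture. A call takes as long as a camera call.
- ctrl.search_frame(thing, camera): "uv" ([column, row] in pixels, amid what is visible of it).
The state is a dict: "time_s": time; "joints": joint angles; "dq": joint speeds; "tau": joint torques, N m; "eef_pos": TCP position; "ee_rot": TCP orientation; "force": force on the tool from outside, world axes, zero at the start; "wrist_torque": the same for the moment, N m; "grip_width": opening from 0.0 (shut) to 1.0 (fully open).
Only numpy, scipy, OpenCV 4.12 (cv2) and the standard library are available. Lean on these libraries where they do the work, as an engineer would, in place of code of your own. Each camera call takes 0.05 s, during which the arm holds its last target.

TASK

Roll the little wheeled caddy with the brass weights over to the rectangular outline inlaid in the counter and park it squarely in the middle of it, long side along long side. First push it ahead, bar end last, until both swivel castors trail straight, and then steer it to the outline; run it in straight at the last so that the castors still trail straight when you let go. Keep its wheels on the counter: roll it, do not lift or tip it.

Things in the scene. Friction and masses are not known exactly. Their poses are not given: they have to be found in the camera images.
- caddy: Wooden tray on 4 wheels, 150 (x, forward) x 120 mm (y), 0.9 kg. Origin: at counter level under its middle. Brass weights fixed in it reach 74 mm up. At the rear a dark wooden push bar along y, 108 long, 14 thick (x), 22 high, centre at x -70, y 0, z 136 mm, on uprights at y +-46; pinch it from above. Rear wheels do not swivel but skid sideways at about 5 N. Starts on the right, facing left +-20 deg.
- mark: Flush rectangular outline of pale wood strips in the counter, 176 (its x) x 140 mm outside, nothing to feel. Origin: its middle, at counter level; x along its long axis, to the robot's left within 17 degrees. It lies on the left; the caddy comes along it from the right, bar end last. A bell stands 60 mm beyond its far end. The small round outline is not it; nor is the wheelless tray the caddy.
- castor_left (a joint): Swivel angle (rad, counter-clockwise from above) of the caddy's front left castor, pivot at x 50, y 40 mm of the caddy, wheel 28 mm across. 0 = trailing straight: wheel 16 mm behind the pivot, in line with the caddy's x. It turns freely all round and trails whichever way its pivot moves: 60 to 80 mm of straight pushing ahead brings it near 0. Starts at 0.9 to 2.1.
- castor_right (a joint): The same for the front right castor, pivot at x 50, y -40 mm of the caddy: 0 = trailing straight, counter-clockwise positive. Starts at -2.1 to -0.9.

How it is judged (in metres and radians):
On the way:
1. the caddy has been pushed off and both castors trail straight (within 20 degrees) while it is still more than 80 mm short of the outline's middle ((value of joint castor_left between -0.35 and 0.35 rad or value of joint castor_left between 5.9332 and 6.6332 rad or value of joint castor_left between -6.6332 and -5.9332 rad) and (value of joint castor_right between -0.35 and 0.35 rad or value of joint castor_right between 5.9332 and 6.6332 rad or value of joint castor_right between -6.6332 and -5.9332 rad) and horizontal distance between caddy and mark above 0.08 m and distance of caddy from where it was at the start of the episode above 0.02 m), for 0.1 s.
At the end, for the whole second after the job is handed in: The caddy stands at rest on its four wheels, its middle within 20 mm of the outline's middle, its long axis within 10 degrees of the outline's, both swivel castors trailing straight within 20 degrees (horizontal distance between caddy and mark below 0.02 m and angle between the x axis of caddy and the x axis of mark, either way round below 0.18 rad and angle between caddy's own z axis and vertical below 0.06 rad and height (world z) of caddy below 0.006 m and linear speed of caddy below 0.01 m/s and (value of joint castor_left between -0.35 and 0.35 rad or value of joint castor_left between 5.9332 and 6.6332 rad or value of joint castor_left between -6.6332 and -5.9332 rad) and (value of joint castor_right between -0.35 and 0.35 rad or value of joint castor_right between 5.9332 and 6.6332 rad or value of joint castor_right between -6.6332 and -5.9332 rad)); the robot touches nothing.
It fails at once if the caddy is lifted off the counter (15 mm) (height (world z) of caddy above 0.015 m).
It fails at once if the caddy is tipped by more than 12 degrees (angle between caddy's own z axis and vertical above 0.21 rad).
It also fails if it takes over 40 s, if anything falls off the work surface, if the arm or the gripper's body presses on something with over 40 N, if the wrist force passes 120 N, or if a joint passes its speed limit or range.

## Working session

There is one attempt and no reset: what is moved stays moved. The work goes in short steps, Python scripts to look and compute and a shell command to move; the robot and the scene stay as the last step left them, time stands still between calls to the robot, and variables do not carry over. Pictures are saved under pics/ and viewed, and the job is handed in when it is done.

```bash
ls; mkdir -p pics
python3 - <<'E'
from rig import ctrl
import cv2, numpy as np
s=ctrl.sense(); print(s)
for n in ("top","side"):
    im=ctrl.capture(n); cv2.imwrite(f"pics/{n}0.png",im[:,:,::-1])
    c=ctrl.get_calibration(n); print(n,c)
    for t in ("caddy","mark"):
        print(t,n,ctrl.search_frame(t,n))
E
```

```text
pics
{'time_s': 0.0, 'joints': array([-1.55537756e+00,  3.13459027e-01,  1.49843920e+00,  1.55467716e-05,
        1.33096048e+00, -2.23397881e-01]), 'dq': array([ 9.49577770e-04,  4.07671692e-04, -5.71046903e-05,  5.77121474e-04,
        7.49037103e-06, -8.79336856e-05]), 'tau': array([-1.21969679e-03, -4.12270939e+01, -2.59748358e+01, -2.11021547e-04,
        4.10325069e-03, -5.09018278e-06]), 'eef_pos': array([ 124.17941311, -509.8125221 ,  202.42967242]), 'ee_rot': array([ 0.08428439, -0.08418084,  0.70251634, -0.70162705]), 'force': array([-0.96062269,  0.04644541, -0.5362643 ]), 'wrist_torque': array([-0.0262484 , -0.07034882, -0.01200924]), 'grip_width': 0.9968778560531205}
top {'fx': 476.8004729556225, 'fy': 476.8004729556225, 'cx': 318.98840388857104, 'cy': 238.97513197878607, 'world_to_cam': array([[ 4.72097521e-03, -9.99320005e-01,  3.65682853e-02,
        -2.21374945e+01],
       [-9.96447994e-01, -7.77576835e-03, -8.38506525e-02,
         5.23761969e+02],
       [ 8.40779811e-02, -3.60425377e-02, -9.95807124e-01,
         8.50009615e+02],
       [ 0.00000000e+00,  0.00000000e+00,  0.00000000e+00,
         1.00000000e+00]])}
caddy top [{'uv': [452.6, 234.4], 'score': 0.8}]
mark top [{'uv': [185.3, 266.7], 'score': 0.63}]
side {'fx': 502.7380126175098, 'fy': 502.7380126175098, 'cx': 326.88879714918664, 'cy': 242.43522670777546, 'world_to_cam': array([[ 9.63591608e-01, -2.67362560e-01, -2.91101544e-03,
        -5.06627090e+02],
       [-1.43128799e-01, -5.06588100e-01, -8.50225055e-01,
         9.57074546e+01],
       [ 2.25843662e-01,  8.19686378e-01, -5.26411325e-01,
         7.57531141e+02],
       [ 0.00000000e+00,  0.00000000e+00,  0.00000000e+00,
         1.00000000e+00]])}
caddy side [{'uv': [382.9, 324.0], 'score': 0.81}]
mark side [{'uv': [319.1, 215.3], 'score': 0.61}]
```

View pics/top0.png

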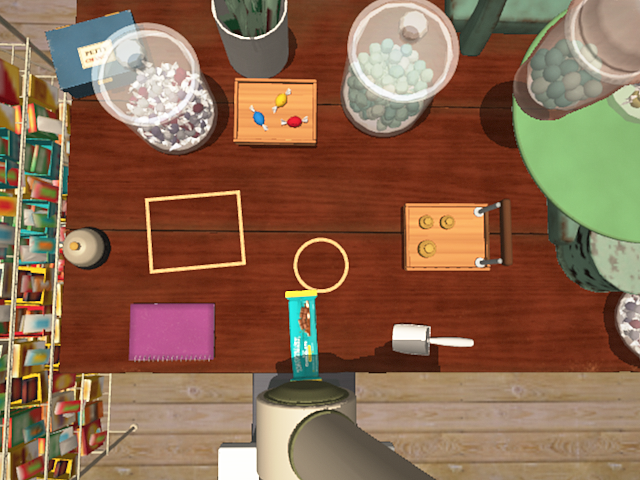

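View pics/side0.png

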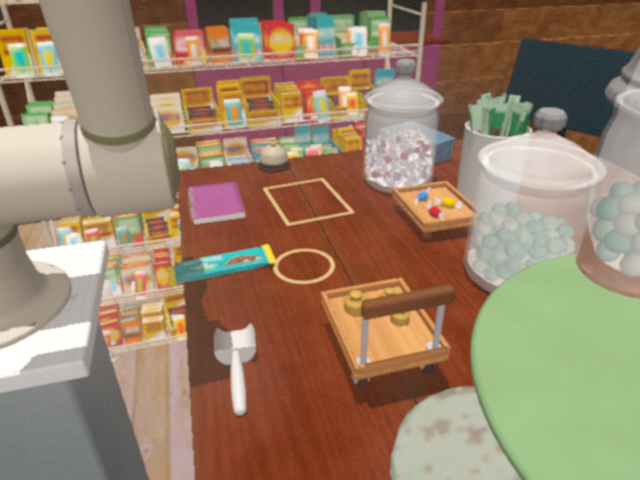

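```bash
cat > h.py <<'E'
from rig import ctrl
import cv2, numpy as np
from scipy.spatial.transform import Rotation as R
def bp(n,uv,z):
    c=ctrl.get_calibration(n); M=np.array(c["world_to_cam"]); Rm,t=M[:3,:3],M[:3,3]
    d=Rm.T@np.array([(uv[0]-c["cx"])/c["fx"],(uv[1]-c["cy"])/c["fy"],1]); o=-Rm.T@t
    return o+d*(z-o[2])/d[2]
def pj(n,p):
    c=ctrl.get_calibration(n); M=np.array(c["world_to_cam"]); q=np.atleast_2d(p)@M[:3,:3].T+M[:3,3]
    return np.c_[c["fx"]*q[:,0]/q[:,2]+c["cx"],c["fy"]*q[:,1]/q[:,2]+c["cy"]]
def tool():
    s=ctrl.sense(); q=s["ee_rot"]; return s,R.from_quat([q[1],q[2],q[3],q[0]]).as_matrix()
E
python3 - <<'E'
from h import *
s,T=tool(); print(T.round(3))
im=cv2.imread("pics/top0.png")
for nm,(x0,y0,x1,y1) in dict(mark=(135,180,260,285),caddy=(390,185,520,285)).items():
    cv2.imwrite(f"pics/{nm}_z.png",cv2.resize(im[y0:y1,x0:x1],None,fx=6,fy=6,interpolation=cv2.INTER_CUBIC))
hsv=cv2.cvtColor(im,cv2.COLOR_BGR2HSV)[180:285,135:255]
m=((hsv[...,2]>190)&(hsv[...,1]>60)).astype(np.uint8)
n,l,st,_=cv2.connectedComponentsWithStats(m,connectivity=8)
k=1+np.argmax(st[1:,4]); print(st[k])
ys,xs=np.where(l==k)
P=np.array([bp("top",(x+135,y+180),0)[:2] for x,y in zip(xs,ys)],np.float32)
r=cv2.minAreaRect(P); print(r, cv2.boxPoints(r))
E
```

```text
[[-0.972 -0.     0.237]
 [-0.237  0.    -0.972]
 [-0.    -1.    -0.   ]]
[  10   10  101   84 1226]
((538.8531494140625, 211.6976776123047), (141.1272735595703, 177.09896850585938), 5.727325439453125) [[459.80502 292.76328]
 [477.4785  116.54838]
 [617.90125 130.63208]
 [600.2278  306.847  ]]
```

Run:
```python
from h import *
im=cv2.imread("pics/side0.png")
cv2.imwrite("pics/side_z.png",cv2.resize(im[270:400,310:470],None,fx=5,fy=4.6,interpolation=cv2.INTER_CUBIC))
```

```text
(no output)
```

View pics/caddy_z.png

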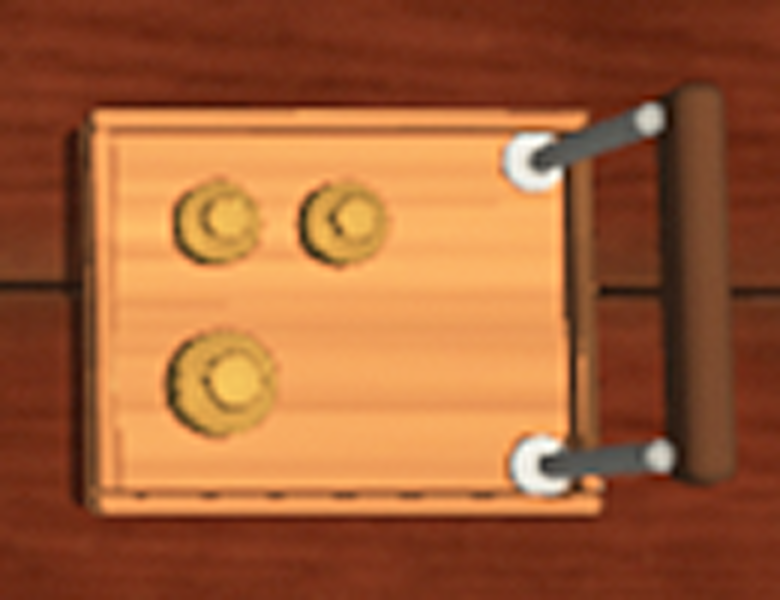

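View pics/side_z.png

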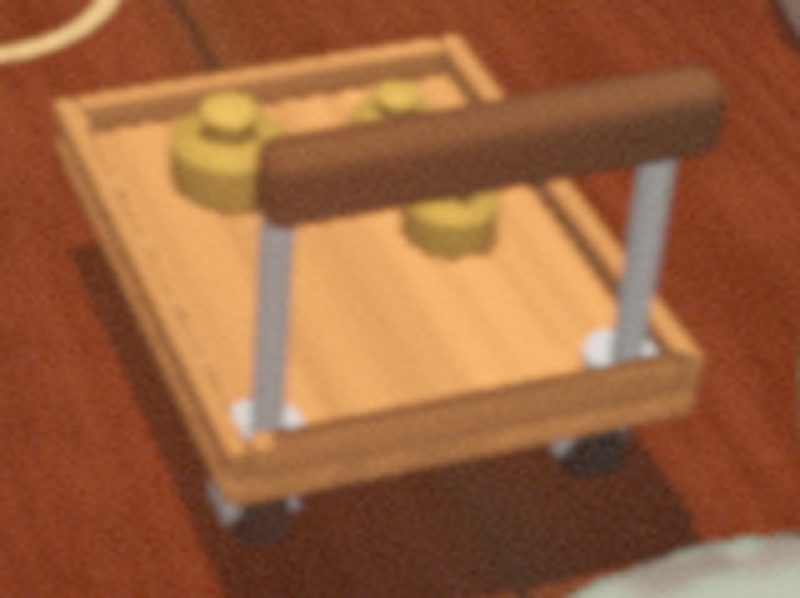

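Run:
```python
from h import *
from scipy.optimize import least_squares
z=lambda p:(p[0]/6+390-.4,p[1]/6+185-.4)
w=lambda p:(p[0]/5+310-.4,p[1]/4.6+270-.4)
# model pts: x,y,z(None->rim)
obs=[("top",z((722,92)),(-77,54,147)),("top",z((736,472)),(-77,-54,147)),
("top",z((92,110)),(75,60,None)),("top",z((99,515)),(75,-60,None)),("top",z((588,113)),(-75,60,None)),("top",z((602,515)),(-75,-60,None)),
("side",w((58,103)),(75,60,None)),("side",w((457,38)),(75,-60,None)),("side",w((702,357)),(-75,-60,None)),("side",w((230,460)),(-75,60,None)),
("side",w((262,150)),(-77,54,147)),("side",w((722,80)),(-77,-54,147))]
def f(p):
    c,s=np.cos(p[2]),np.sin(p[2]);o=[]
    for n,uv,m in obs:
        h=p[3] if m[2] is None else m[2]
        q=pj(n,[p[0]+c*m[0]-s*m[1],p[1]+s*m[0]+c*m[1],h])[0]; o+=list(q-np.array(uv))
    return np.array(o)
r=least_squares(f,[530,-190,1.57,50],loss="soft_l1"); print(r.x,np.degrees(r.x[2])); print(r.fun.reshape(-1,2).round(1) if 0 else f(r.x).reshape(-1,2).round(1))
p=r.x;c,s=np.cos(p[2]),np.sin(p[2]);print("bar",p[0]-70*c,p[1]-70*s)
```

```text
[ 530.07419478 -243.97420034   14.13142712   53.92964552] 809.6711323511616
[[  2.2  64.3]
 [ -1.7 -66.5]
 [ -0.7  65.3]
 [ -2.2 -69.4]
 [  0.5  65.8]
 [ -3.2 -68.1]
 [ -0.3  -0.6]
 [  0.6   0.1]
 [ -0.3   1.7]
 [ -1.6  -1. ]
 [  0.3   2.6]
 [  2.3   1.2]]
bar 529.6724093586612 -313.9730472463031
```

Run:
```python
from h import *
from scipy.optimize import least_squares
z=lambda p:(p[0]/6+390-.4,p[1]/6+185-.4)
w=lambda p:(p[0]/5+310-.4,p[1]/4.6+270-.4)
obs=[("top",z((722,92)),(-77,-54,147)),("top",z((736,472)),(-77,54,147)),
("top",z((92,110)),(75,-60,None)),("top",z((99,515)),(75,60,None)),("top",z((588,113)),(-75,-60,None)),("top",z((602,515)),(-75,60,None)),
("side",w((58,103)),(75,60,None)),("side",w((457,38)),(75,-60,None)),("side",w((702,357)),(-75,-60,None)),("side",w((230,460)),(-75,60,None)),
("side",w((262,150)),(-77,54,147)),("side",w((722,80)),(-77,-54,147))]
def f(p):
    c,s=np.cos(p[2]),np.sin(p[2]);o=[]
    for n,uv,m in obs:
        h=p[3] if m[2] is None else m[2]
        q=pj(n,[p[0]+c*m[0]-s*m[1],p[1]+s*m[0]+c*m[1],h])[0]; o+=list(q-np.array(uv))
    return np.array(o)
r=least_squares(f,[530,-190,1.57,50],loss="soft_l1"); print(r.x,np.degrees(r.x[2]));print(f(r.x).reshape(-1,2).round(1).tolist())
p=r.x;c,s=np.cos(p[2]),np.sin(p[2]);print("bar",p[0]-70*c,p[1]-70*s)
s_,T=tool(); print(ctrl.get_calibration("top")["world_to_cam"].shape)
tgt=np.array([p[0]-70*c,p[1]-70*s,117]); print("delta tool cm",T.T@(tgt-s_["eef_pos"])/10)
print("tool z yaw", np.degrees(np.arctan2(T[1,2],T[0,2])))
```

```text
Traceback (most recent call last):
  File "h.py", line 9, in pj
    c=ctrl.get_calibration(n); M=np.array(c["world_to_cam"]); q=np.atleast_2d(p)@M[:3,:3].T+M[:3,3]
ValueError: time passes only in moves, steps and waits
```

```bash
sed -i 's/^def bp/CAL={n:ctrl.get_calibration(n) for n in ("top","side")}\ndef bp/; s/c=ctrl.get_calibration(n)/c=CAL[n]/' h.py
cat >> h.py <<'E'
from scipy.optimize import least_squares
def fit(obs,p0=(530,-190,1.57,54),fixh=None):
    # obs: (cam, uv, (mx,my,z or None=rim))
    def f(p):
        c,s=np.cos(p[2]),np.sin(p[2]);o=[]
        for n,uv,m in obs:
            h=p[3] if m[2] is None else m[2]
            q=pj(n,[p[0]+c*m[0]-s*m[1],p[1]+s*m[0]+c*m[1],h])[0]; o+=list(q-np.array(uv))
        return np.array(o)
    r=least_squares(f,p0,loss="soft_l1"); return r.x,f(r.x).reshape(-1,2).round(1).tolist()
E
cat > f0.py <<'E'
from h import *
z=lambda p:(p[0]/6+390-.4,p[1]/6+185-.4)
w=lambda p:(p[0]/5+310-.4,p[1]/4.6+270-.4)
obs=[("top",z((722,92)),(-77,-54,147)),("top",z((736,472)),(-77,54,147)),
("top",z((92,110)),(75,-60,None)),("top",z((99,515)),(75,60,None)),("top",z((588,113)),(-75,-60,None)),("top",z((602,515)),(-75,60,None)),
("side",w((58,103)),(75,60,None)),("side",w((457,38)),(75,-60,None)),("side",w((702,357)),(-75,-60,None)),("side",w((230,460)),(-75,60,None)),
("side",w((262,150)),(-77,54,147)),("side",w((722,80)),(-77,-54,147))]
p,res=fit(obs); print(p,np.degrees(p[2]));print(res)
c,s=np.cos(p[2]),np.sin(p[2]);print("bar",p[0]-70*c,p[1]-70*s)
s_,T=tool()
tgt=np.array([p[0]-70*c,p[1]-70*s,117]); print("delta tool cm",T.T@(tgt-s_["eef_pos"])/10)
print("tool z yaw", np.degrees(np.arctan2(T[1,2],T[0,2])))
E
python3 f0.py
```

```text
[ 528.4490748  -244.84896383    1.57822518   55.33161869] 90.42564212430385
[[0.7, -2.8], [0.9, 1.3], [-0.8, -0.6], [-0.7, -0.7], [-0.5, -0.8], [-0.6, -0.9], [-1.8, -0.4], [-1.0, -0.4], [-0.6, 1.0], [-1.6, -0.7], [0.3, 3.6], [1.9, 1.4]]
bar 528.9690899727594 -314.84703226320687
delta tool cm [-43.9476787    8.58867135  -9.38400659]
tool z yaw -76.31781956245938
```

Run:
```python
from h import *
a=cv2.imread("pics/top0.png")[0:330,440:640]; b=cv2.imread("pics/side0.png")[230:480,380:640]
cv2.imwrite("pics/r1.png",cv2.resize(a,None,fx=1.8,fy=1.8)); cv2.imwrite("pics/r2.png",cv2.resize(b,None,fx=2.3,fy=2.3))
```

```text
(no output)
```

View pics/r1.png

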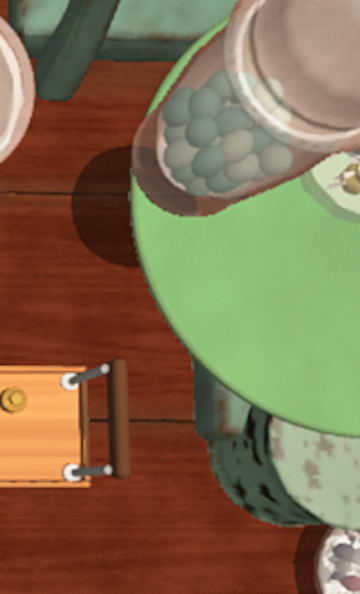

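View pics/r2.png

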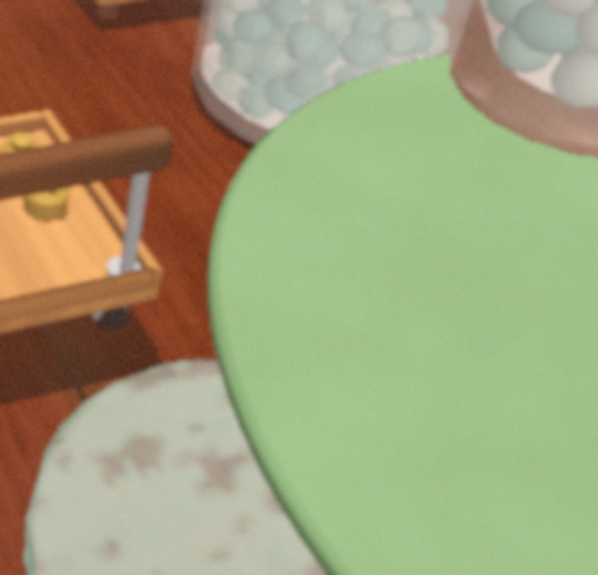

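Run:
```python
from h import *
def run(tp,sp,z0):
    tp=[(x/1.8+440,y/1.8) for x,y in tp]; sp=[(x/2.3+380,y/2.3+230) for x,y in sp]
    def f(p):
        o=[]
        for n,L in (("top",tp),("side",sp)):
            for uv in L:
                q=bp(n,uv,p[2])[:2]; o.append(np.hypot(*(q-p[:2]))-p[3])
        return np.array(o)
    r=least_squares(f,z0,loss="soft_l1"); print(r.x.round(1),r.fun.round(1))
run([(131,190),(135,240),(155,300),(200,370),(260,415),(320,432)],[(212,280),(225,205),(260,142),(310,105),(370,75),(440,57),(230,380),(270,475),(325,565)],(650,-500,150,150))
run([(268,440),(275,490),(300,515),(335,524)],[(25,520),(35,480),(60,430),(105,385),(190,360)],(450,-430,100,60))
```

```text
[ 721.2 -529.   163.6  208.8] [-1.4 -0.1  1.4  6.7  8.   3.6 -1.5 -1.6 -0.2 -1.4  0.2  1.4 -1.6 -0.8
  0.3]
[-2.805243e+05  6.036875e+05  1.398000e+02  6.663036e+05] [  1.4 -13.4  -3.   22.3   8.6   0.2  -8.2 -11.1   2.1]
```

Run:
```python
from h import *
for uv in [(557,250),(568,280),(548,225)]: print(uv,bp("top",uv,0).round())
for h in (60,90,120,150):
    print(h,bp("top",(590,244),h).round(),bp("top",(606,287),h).round(),bp("top",(592,268),h).round(),"side",bp("side",(391,456),h).round(),bp("side",(462,387),h).round(),bp("side",(425,398),h).round())
im=ctrl.capture("top")
```

```text
(557, 250) [ 508. -474.    0.]
(568, 280) [ 451. -493.    0.]
(548, 225) [ 556. -458.    0.]
60 [ 515. -502.   60.] [ 439. -528.   60.] [ 473. -504.   60.] side [ 467. -439.   60.] [ 571. -381.   60.] [ 527. -384.   60.]
90 [ 513. -483.   90.] [ 440. -508.   90.] [ 472. -485.   90.] side [ 457. -458.   90.] [ 554. -405.   90.] [ 513. -407.   90.]
120 [ 511. -465.  120.] [ 440. -489.  120.] [ 471. -466.  120.] side [ 447. -478.  120.] [ 537. -428.  120.] [ 499. -431.  120.]
150 [ 508. -446.  150.] [ 440. -469.  150.] [ 470. -448.  150.] side [ 437. -497.  150.] [ 520. -451.  150.] [ 485. -454.  150.]
```

```bash
python3 -m inch '[-2,0,-0.4,0,0.01,0, -6,0,-1.3,0,0.03,0, -10,0,-2.1,0,0.05,0, -14,0,-3,0,0.075,0, -18,0,-3.8,0,0.1,0, -22,0,-4.7,0,0.12,0, -26,0,-5.5,0,0.14,0, -30,0,-6.4,0,0.16,0]' -1 30
python3 - <<'E'
from h import *
s,T=tool(); print(T.round(3)); d=np.array([529,-314.8,195])-s["eef_pos"]; print(T.T@d/10, np.degrees(np.arctan2(T[1,2],T[0,2])))
E
```

```text
time_s: 1.02
eef_pos: [402.2, -375.8, 203.1]
ee_rot: [-0.028, 0.027, -0.706, 0.707]
force: [-1.0, -0.8, -0.2]
grip_width: 1.0
[[-0.997  0.     0.078]
 [-0.078 -0.    -0.997]
 [-0.    -1.     0.   ]]
[-13.11555722   0.8108161   -5.09342452] -85.54458347831901
```

```bash
python3 -m inch '[-3.5,0,-1.3,0,0.02,0, -7,0,-2.7,0,0.04,0, -10.5,0,-4,0,0.06,0, -13.1,0.8,-5.1,0,0.071,0, -13.1,0.8,-5.1,0,0.071,0, -13.1,0.8,-5.1,0,0.071,0]'
python3 - <<'E'
from h import *
s,T=tool(); print(T.round(3)); d=np.array([529,-314.8,117])-s["eef_pos"]; print(T.T@d/10, np.degrees(np.arctan2(T[1,2],T[0,2])))
cv2.imwrite("pics/top1.png",ctrl.capture("top")[:,:,::-1]);cv2.imwrite("pics/side1.png",ctrl.capture("side")[:,:,::-1])
E
```

```text
time_s: 1.52
eef_pos: [527.7, -314.8, 194.1]
ee_rot: [0.003, -0.004, 0.707, -0.707]
force: [0.1, -0.6, 0.2]
grip_width: 0.995
[[-1.    -0.001  0.01 ]
 [-0.01   0.001 -1.   ]
 [ 0.001 -1.    -0.001]]
[-1.37745475e-01  7.70913955e+00  5.18232403e-03] -89.42061011420451
```

View pics/side1.png

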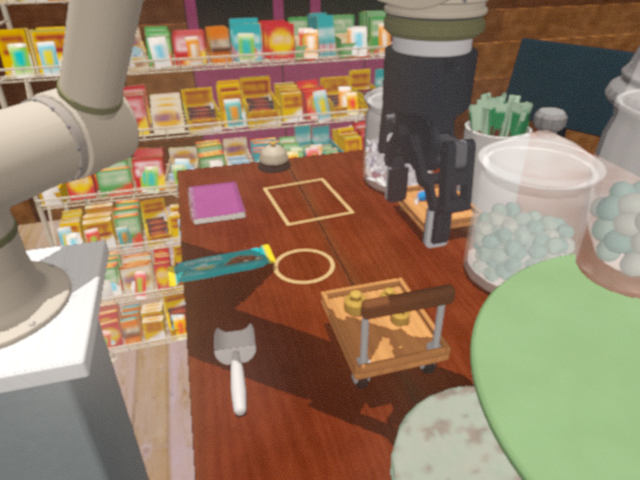

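View pics/top1.png

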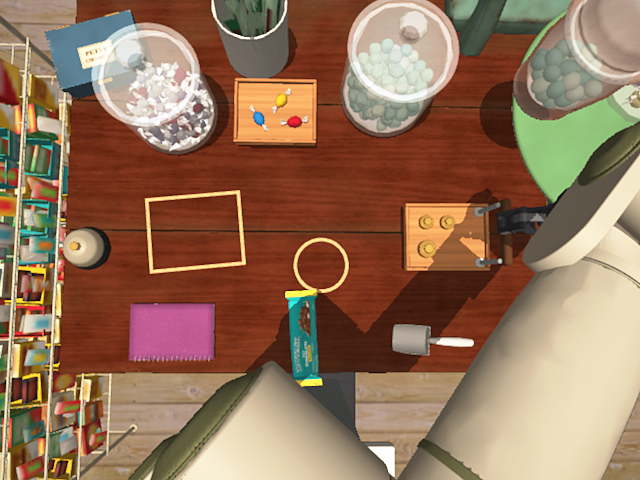

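Run:
```python
from h import *
for z in (207,194,147,136,117): print(z,pj("side",[528,-315,z]).round(),pj("top",[528,-315,z]).round(), pj("top",[528,-273,z]).round(), pj("side",[528,-273,z]).round(), pj("side",[528,-357,z]).round())
```

```text
207 [[411. 246.]] [[525. 227.]] [[497. 227.]] [[396. 226.]] [[430. 269.]]
194 [[410. 257.]] [[521. 228.]] [[494. 228.]] [[395. 236.]] [[428. 280.]]
147 [[407. 293.]] [[508. 231.]] [[482. 231.]] [[392. 272.]] [[423. 318.]]
136 [[406. 301.]] [[505. 232.]] [[479. 232.]] [[392. 279.]] [[422. 326.]]
117 [[405. 315.]] [[500. 233.]] [[475. 233.]] [[390. 293.]] [[420. 340.]]
```

Run:
```python
from h import *
a=cv2.imread("pics/top1.png")[180:290,440:580]; b=cv2.imread("pics/side1.png")[100:340,340:500]
cv2.imwrite("pics/r3.png",cv2.resize(a,None,fx=5,fy=5)); cv2.imwrite("pics/r4.png",cv2.resize(b,None,fx=2.5,fy=2.5))
```

```text
(no output)
```

View pics/r3.png

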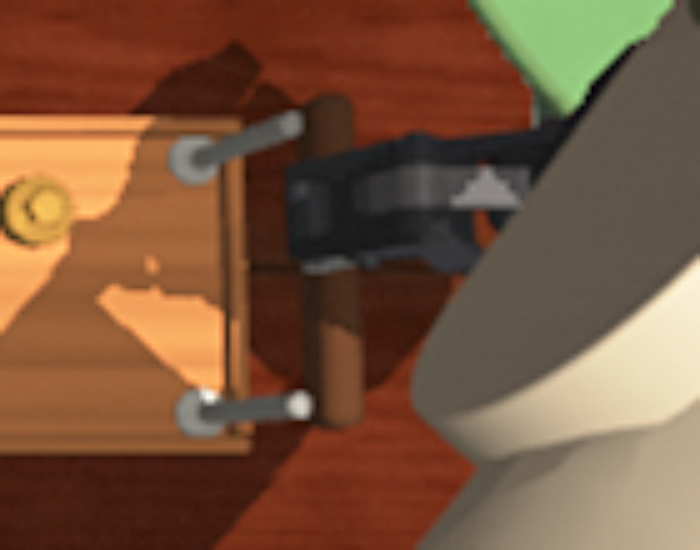

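View pics/r4.png

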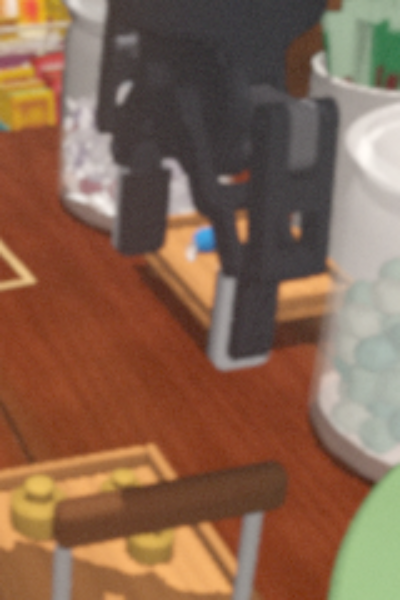

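```bash
python3 -m inch '[0,1,0,0,0,0, 0,2,0,0,0,0, 0,3,0,0,0,0, 0,4,0,0,0,0, 0,4,0,0,0,0]'
cat > snap.py <<'E'
import sys
from h import *
k=sys.argv[1]; x0,y0,x1,y1=map(int,sys.argv[2:6]) if len(sys.argv)>5 else (340,150,500,350)
b=ctrl.capture("side")[:,:,::-1]; cv2.imwrite(f"pics/s{k}.png",b); c=b[y0:y1,x0:x1]; f=min(800/c.shape[1],600/c.shape[0]); cv2.imwrite(f"pics/s{k}z.png",cv2.resize(c,None,fx=f,fy=f)); print(f)
s,T=tool(); print(s["eef_pos"].round(1),s["force"].round(1),s["joints"].round(3),s["time_s"])
E
python3 snap.py 2
```

```text
time_s: 2.03
eef_pos: [526.0, -315.3, 152.1]
ee_rot: [0.001, -0.004, 0.708, -0.706]
force: [0.5, -0.6, -0.9]
grip_width: 0.999
3.0
[ 526.4 -315.5  153.5] [ 1.1  0.5 -0.4] [-0.731  0.549  1.279  0.     1.317  0.833] 2.0833
```

View pics/s2z.png

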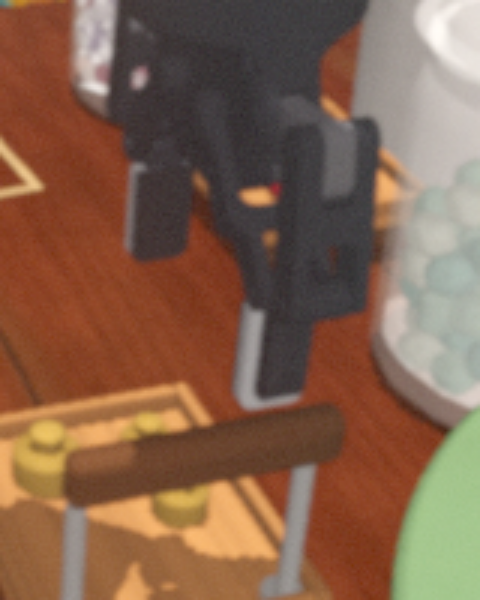

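```bash
python3 -m inch '[-0.1,1,0,0,0,0, -0.2,2,0,0,0,0, -0.2,3,0,0,0,0, -0.2,3.8,0,0,0,0, -0.2,3.8,0,0,0,0]'
python3 snap.py 3
python3 - <<'E'
from h import *
a=ctrl.capture("top")[:,:,::-1]; cv2.imwrite("pics/t3.png",cv2.resize(a[170:300,420:590],None,fx=4.5,fy=4.5))
E
```

```text
time_s: 2.5
eef_pos: [528.4, -315.1, 114.6]
ee_rot: [0.002, -0.004, 0.708, -0.706]
force: [-0.0, 0.2, 0.1]
grip_width: 0.999
3.0
[ 528.7 -315.5  115.8] [ 0.7 -0.4  0.2] [-0.728  0.586  1.32   0.     1.238  0.835] 2.55
```

View pics/s3z.png

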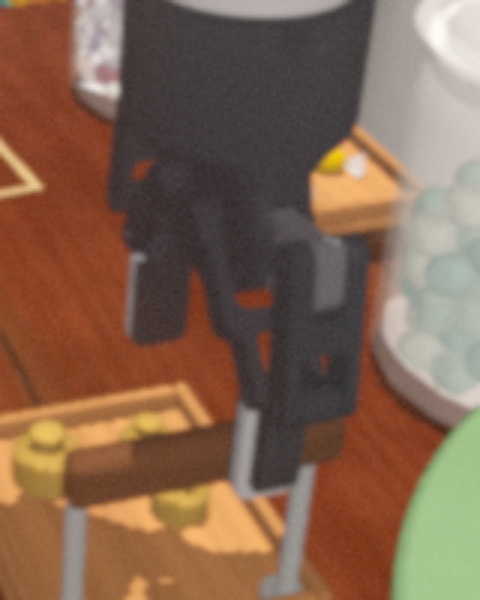

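View pics/t3.png

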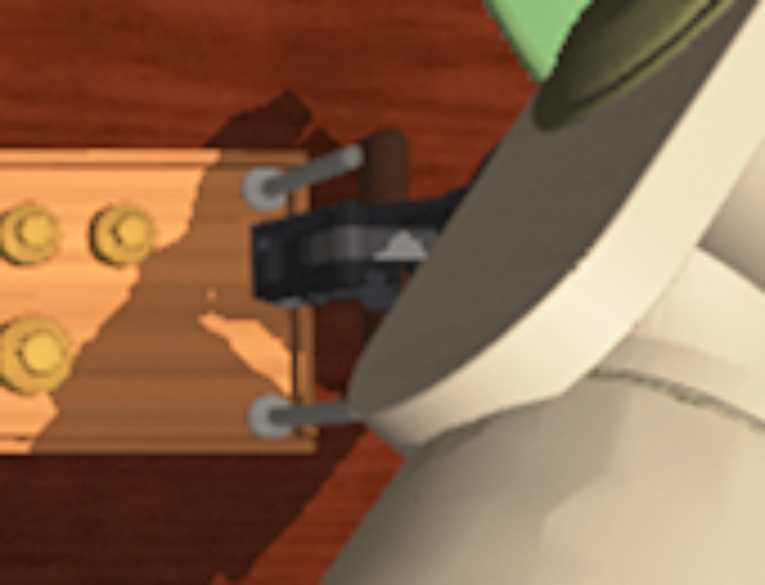

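```bash
python3 -m inch '[0,0.9,0,0,0,0, 0,1.8,0,0,0,0, 0,1.8,0,0,0,0]'
python3 -m inch '[0,0,0,0,0,0, 0,0,0,0,0,0, 0,0,0,0,0,0, 0,0,0,0,0,0, 0,0,0,0,0,0, 0,0,0,0,0,0, 0,0,0,0,0,0, 0,0,0,0,0,0]' 1 25
python3 snap.py 4
```

```text
time_s: 2.85
eef_pos: [528.3, -315.2, 96.8]
ee_rot: [0.002, -0.004, 0.708, -0.706]
force: [-0.8, 0.4, 0.4]
grip_width: 0.999
time_s: 3.52
eef_pos: [529.2, -315.8, 99.3]
ee_rot: [-0.003, 0.003, -0.707, 0.707]
force: [-1.2, 0.9, 1.2]
grip_width: 0.153
3.0
[ 529.2 -315.9   99.3] [-0.5  0.6  1.9] [-0.728  0.602  1.339  0.     1.2    0.835] 3.5667
```

View pics/s4z.png

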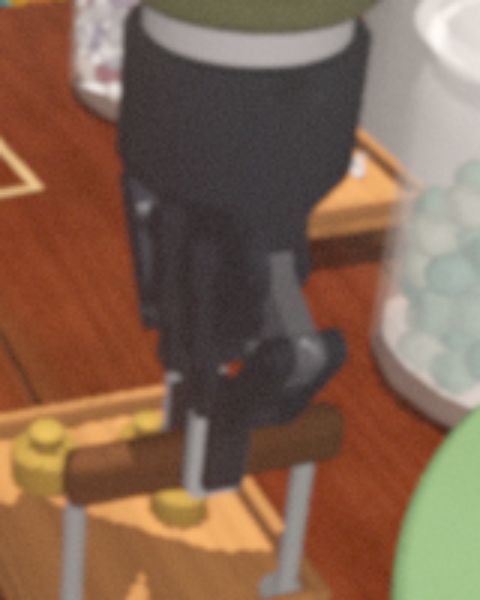

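```bash
python3 -m inch '[0,0,-0.3,0,0,0, 0,0,-0.9,0,0,0, 0,0,-1.7,0,0,0, 0,0,-2.6,0,0,0, 0,0,-3.5,0,0,0, 0,0,-4.4,0,0,0, 0,0,-5.2,0,0,0, 0,0,-5.6,0,0,0]'; python3 snap.py 5 280 150 500 350
```

```text
time_s: 4.23
eef_pos: [528.8, -258.3, 99.2]
ee_rot: [0.003, -0.003, 0.707, -0.707]
force: [0.7, -1.5, 3.5]
grip_width: 0.156
3.0
[ 528.8 -258.    99.2] [1.2 2.2 5.5] [-6.530e-01  5.450e-01  1.434e+00  1.000e-03  1.162e+00  9.080e-01] 4.2833
```

View pics/s5z.png

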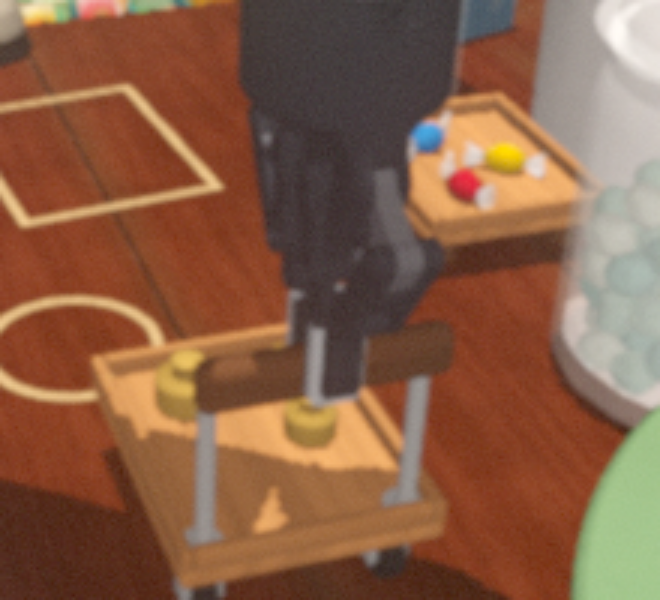

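```bash
cat > plan.py <<'E'
from h import *
from scipy.interpolate import CubicHermiteSpline
def plan(C,yaw,M=(538.9,211.7),my=np.radians(95.73),pre=30,last=110,step=9,ax=50,nmax=99,toolyaw=None):
    u=np.array([np.cos(yaw),np.sin(yaw)]);v=np.array([np.cos(my),np.sin(my)])
    C=np.array(C,float);M=np.array(M)
    R0=C-ax*u; R1=R0+pre*u; R3=M-ax*v; R2=R3-last*v
    L=np.hypot(*(R2-R1)); sp=CubicHermiteSpline([0,1],[R1,R2],[u*L,v*L]); d=sp.derivative()
    t=np.linspace(0,1,200)
    pts=[R0+a*u for a in np.linspace(0,pre,20)[:-1]]+[sp(a) for a in t]+[R2+a*v for a in np.linspace(0,last,40)[1:]]
    hd=[yaw]*19+[np.arctan2(*d(a)[::-1]) for a in t]+[my]*39
    pts=np.array(pts);hd=np.array(hd); bar=pts-(70-ax)*np.c_[np.cos(hd),np.sin(hd)]
    s=np.r_[0,np.cumsum(np.hypot(*np.diff(bar,axis=0).T))]
    n=int(np.ceil(s[-1]/step)); q=np.linspace(0,s[-1],n+1)
    B=np.c_[np.interp(q,s,bar[:,0]),np.interp(q,s,bar[:,1])];H=np.interp(q,s,hd)
    # tool yaw of forward(-z) axis
    off=(toolyaw if toolyaw is not None else yaw)-yaw
    for k in range(0,n,8):
        h=H[k]+off; f=np.array([np.cos(h),np.sin(h)]); tx=np.array([-np.sin(h),np.cos(h)]) # tool x = caddy left
        print("chunk",k//8,"start",B[k].round(1),np.degrees(H[k]).round(1))
        print(" | ".join(f"{(B[i]-B[k])@tx/10:.2f},0,{-(B[i]-B[k])@f/10:.2f},0,{-(H[i]-H[k]):.3f},0" for i in range(k+1,min(k+8,n)+1)))
E
python3 - <<'E'
from plan import *
s,T=tool(); ty=np.degrees(np.arctan2(-T[1,2],-T[0,2])); print(ty, T[:,0].round(3))
plan((528.0,-187.1),np.radians(90.45),toolyaw=np.radians(ty))
E
```

```text
90.51448693712423 [-1.    -0.009  0.   ]
chunk 0 start [ 528.5 -257.1] 90.4
-0.00,0,-0.89,0,-0.000,0 | -0.00,0,-1.79,0,-0.000,0 | -0.00,0,-2.68,0,-0.000,0 | 0.03,0,-3.57,0,0.018,0 | 0.05,0,-4.46,0,0.044,0 | 0.05,0,-5.36,0,0.069,0 | 0.02,0,-6.25,0,0.091,0 | -0.03,0,-7.14,0,0.110,0
chunk 1 start [ 528.2 -185.7] 84.1
0.03,0,-0.89,0,0.017,0 | 0.03,0,-1.79,0,0.033,0 | 0.02,0,-2.68,0,0.046,0 | -0.00,0,-3.57,0,0.057,0 | -0.04,0,-4.46,0,0.065,0 | -0.09,0,-5.36,0,0.072,0 | -0.15,0,-6.25,0,0.077,0 | -0.21,0,-7.14,0,0.079,0
chunk 2 start [ 537.6 -114.9] 79.6
-0.00,0,-0.89,0,0.000,0 | -0.00,0,-1.79,0,-0.002,0 | -0.01,0,-2.68,0,-0.006,0 | -0.02,0,-3.57,0,-0.012,0 | -0.02,0,-4.47,0,-0.020,0 | -0.02,0,-5.36,0,-0.030,0 | -0.01,0,-6.25,0,-0.043,0 | 0.00,0,-7.15,0,-0.058,0
chunk 3 start [550.4 -44.6] 82.9
-0.03,0,-0.89,0,-0.017,0 | -0.04,0,-1.79,0,-0.037,0 | -0.05,0,-2.68,0,-0.058,0 | -0.03,0,-3.57,0,-0.082,0 | -0.00,0,-4.46,0,-0.108,0 | 0.05,0,-5.36,0,-0.137,0 | 0.12,0,-6.25,0,-0.168,0 | 0.22,0,-7.13,0,-0.200,0
chunk 4 start [556.9  26.5] 94.4
-0.03,0,-0.89,0,-0.023,0 | -0.01,0,-1.78,0,-0.023,0 | 0.01,0,-2.68,0,-0.023,0 | 0.03,0,-3.57,0,-0.023,0 | 0.05,0,-4.46,0,-0.023,0 | 0.07,0,-5.36,0,-0.023,0 | 0.09,0,-6.25,0,-0.023,0 | 0.11,0,-7.14,0,-0.023,0
chunk 5 start [550.3  97.6] 95.7
-0.00,0,-0.89,0,-0.000,0 | -0.00,0,-1.79,0,-0.000,0 | -0.00,0,-2.68,0,-0.000,0 | -0.00,0,-3.57,0,-0.000,0 | -0.01,0,-4.47,0,-0.000,0
```

```bash
python3 -m inch '[0,0,-0.9,0,0,0, 0,0,-1.8,0,0,0, 0,0,-2.7,0,0,0, 0.03,0,-3.6,0,0.02,0, 0.05,0,-4.5,0,0.045,0, 0.05,0,-5.4,0,0.07,0, 0.02,0,-6.25,0,0.09,0, -0.03,0,-7.15,0,0.11,0]'
python3 -m inch '[0.03,0,-0.9,0,0.017,0, 0.03,0,-1.8,0,0.033,0, 0.02,0,-2.7,0,0.046,0, 0,0,-3.6,0,0.057,0, -0.04,0,-4.5,0,0.065,0, -0.09,0,-5.4,0,0.072,0, -0.15,0,-6.25,0,0.077,0, -0.2,0,-6.7,0,0.08,0]'; python3 snap.py 6 200 100 460 350;  python3 - <<'E'
from h import *
cv2.imwrite("pics/t6.png",ctrl.capture("top")[:,:,::-1])
E
```

```text
time_s: 4.95
eef_pos: [528.3, -187.9, 99.2]
ee_rot: [0.037, -0.036, -0.706, 0.706]
force: [-0.0, -1.5, 6.2]
grip_width: 0.157
time_s: 5.62
eef_pos: [537.2, -120.9, 99.2]
ee_rot: [-0.064, 0.064, 0.704, -0.704]
force: [-1.4, -0.7, 6.1]
grip_width: 0.152
2.4
[ 537.2 -120.3   99.2] [0.  1.3 6.7] [-4.330e-01  4.690e-01  1.557e+00  1.000e-03  1.116e+00  1.319e+00] 5.6667
```

View pics/s6z.png

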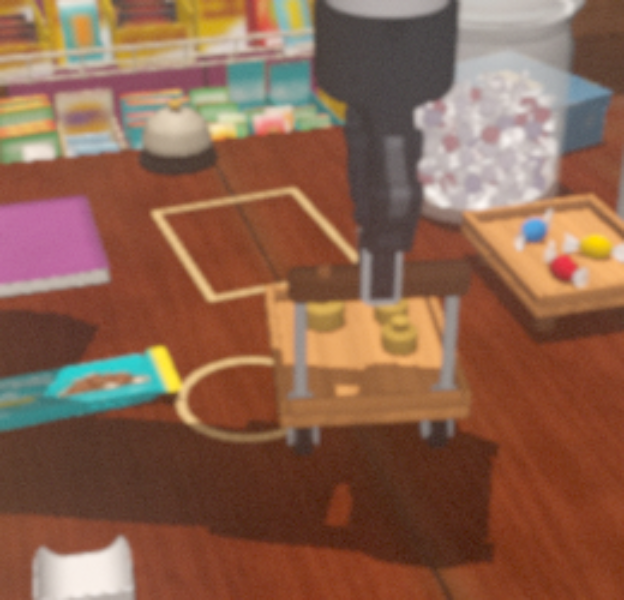

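View pics/t6.png

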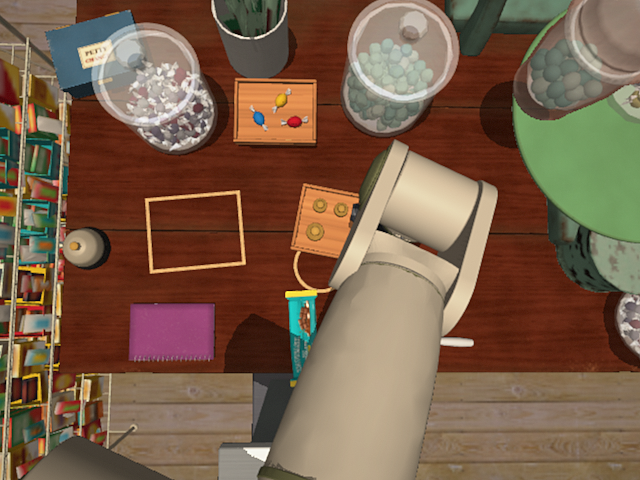

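Run:
```python
from h import *
a=cv2.imread("pics/s6.png")[195:295,300:410]; cv2.imwrite("pics/a6.png",cv2.resize(a,None,fx=6,fy=6,interpolation=cv2.INTER_CUBIC))
a=cv2.imread("pics/t6.png")[175:275,280:380]; cv2.imwrite("pics/b6.png",cv2.resize(a,None,fx=6,fy=6,interpolation=cv2.INTER_CUBIC))
```

```text
(no output)
```

View pics/a6.png

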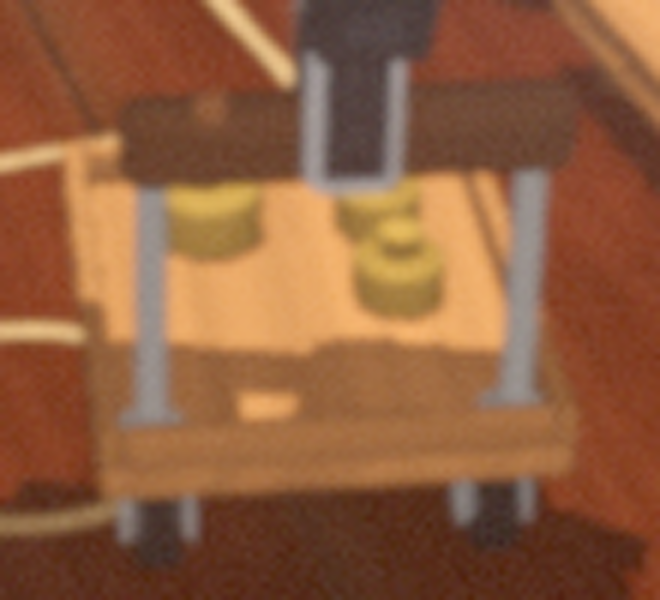

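View pics/b6.png

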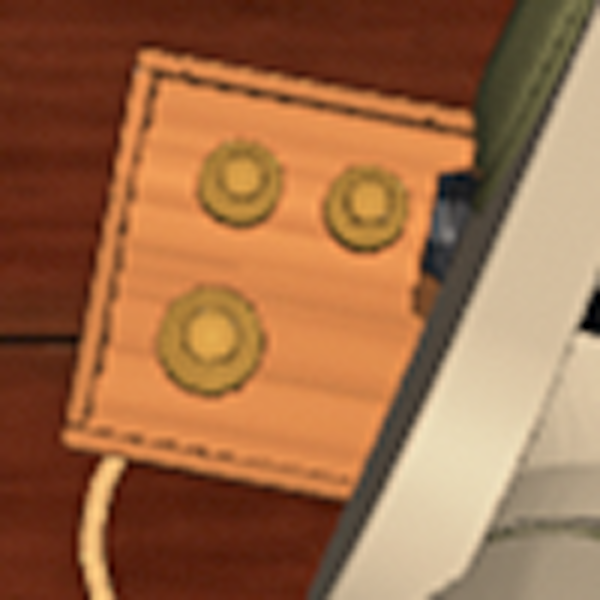

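Run:
```python
from h import *
t=lambda p:(p[0]/6+280-.4,p[1]/6+175-.4); w=lambda p:(p[0]/6+300-.4,p[1]/6+195-.4)
obs=[("top",t((143,48)),(75,-60,55)),("top",t((65,440)),(75,60,55)),("side",w((62,148)),(75,60,55)),("side",w((102,440)),(-75,60,55)),("side",w((577,408)),(-75,-60,55)),
("side",w((124,106)),(-77,54,147)),("side",w((578,84)),(-77,-54,147))]
p,r=fit(obs,(550,-50,1.4,55)); print(p,np.degrees(p[2]),r)
p2,r=fit(obs[:2],p); print(p2,np.degrees(p2[2]),r)
c,s=np.cos(p[2]),np.sin(p[2]);print("bar",p[0]-70*c,p[1]-70*s)
s_,T=tool();print(s_["eef_pos"].round(1),np.degrees(np.arctan2(-T[1,2],-T[0,2])))
from plan import *
plan(p[:2],p[2],pre=5,last=120,toolyaw=np.arctan2(-T[1,2],-T[0,2]))
```

```text
[550.42858747 -50.06987271   1.39454274  55.        ] 79.9014133728868 [[-1.6, -0.7], [-1.1, 0.3], [-0.3, -0.3], [-0.3, 0.2], [0.4, 1.0], [-0.5, 1.5], [0.9, 1.5]]
[549.36274596 -52.29721965   1.38489087  55.        ] 79.34840219054786 [[0.1, -0.4], [-0.1, 0.4]]
bar 538.1546166482009 -118.98539810748781
[ 537.2 -120.7   99.1] 79.59454204153563
chunk 0 start [ 538.2 -119. ] 79.9
0.01,0,-0.88,0,0.002,0 | 0.01,0,-1.75,0,0.004,0 | 0.01,0,-2.63,0,0.003,0 | 0.01,0,-3.51,0,-0.001,0 | 0.01,0,-4.39,0,-0.007,0 | 0.00,0,-5.26,0,-0.016,0 | 0.00,0,-6.14,0,-0.028,0 | 0.01,0,-7.02,0,-0.042,0
chunk 1 start [550.7 -49.9] 82.3
-0.02,0,-0.88,0,-0.017,0 | -0.03,0,-1.75,0,-0.038,0 | -0.03,0,-2.63,0,-0.061,0 | -0.02,0,-3.51,0,-0.087,0 | 0.02,0,-4.39,0,-0.116,0 | 0.08,0,-5.26,0,-0.148,0 | 0.15,0,-6.14,0,-0.183,0 | 0.26,0,-7.01,0,-0.221,0
chunk 2 start [557.9  19.8] 95.0
-0.01,0,-0.88,0,-0.013,0 | 0.00,0,-1.75,0,-0.013,0 | 0.02,0,-2.63,0,-0.013,0 | 0.04,0,-3.51,0,-0.013,0 | 0.05,0,-4.39,0,-0.013,0 | 0.07,0,-5.26,0,-0.013,0 | 0.08,0,-6.14,0,-0.013,0 | 0.10,0,-7.02,0,-0.013,0
chunk 3 start [551.1  89.7] 95.7
0.00,0,-0.88,0,-0.000,0 | 0.01,0,-1.75,0,-0.000,0 | 0.01,0,-2.63,0,-0.000,0 | 0.02,0,-3.51,0,-0.000,0 | 0.02,0,-4.39,0,-0.000,0 | 0.03,0,-5.26,0,-0.000,0
```

```bash
python3 -m inch '[0,0,-0.9,0,0,0, 0,0,-1.75,0,0,0, 0.01,0,-2.6,0,0,0, 0.01,0,-3.5,0,0,0, 0.01,0,-4.4,0,-0.007,0, 0,0,-5.25,0,-0.016,0, 0,0,-6.15,0,-0.028,0, 0.01,0,-7,0,-0.042,0]'
python3 -m inch '[-0.02,0,-0.9,0,-0.017,0, -0.03,0,-1.75,0,-0.038,0, -0.03,0,-2.6,0,-0.06,0, -0.02,0,-3.5,0,-0.087,0, 0.02,0,-4.4,0,-0.116,0, 0.08,0,-5.25,0,-0.148,0, 0.15,0,-6.15,0,-0.183,0, 0.26,0,-7,0,-0.221,0]'
python3 -m inch '[0,0,-0.8,0,-0.013,0, 0,0,-1.4,0,-0.013,0, 0.02,0,-1.8,0,-0.013,0]'; python3 snap.py 7 250 150 410 270;  python3 - <<'E'
from h import *
a=ctrl.capture("top")[:,:,::-1]
cv2.imwrite("pics/t7.png",a); cv2.imwrite("pics/t7z.png",cv2.resize(a[170:300,130:310],None,fx=4.4,fy=4.4,interpolation=cv2.INTER_CUBIC))
E
```

```text
time_s: 6.38
eef_pos: [550.1, -52.6, 99.2]
ee_rot: [0.049, -0.05, -0.705, 0.705]
force: [1.6, -2.2, 5.4]
grip_width: 0.158
time_s: 7.05
eef_pos: [557.3, 17.2, 99.2]
ee_rot: [-0.029, 0.029, -0.706, 0.707]
force: [1.1, -0.8, 5.2]
grip_width: 0.156
time_s: 7.3
eef_pos: [555.6, 35.3, 99.2]
ee_rot: [-0.034, 0.033, -0.706, 0.706]
force: [2.6, -1.7, 3.2]
grip_width: 0.158
5.0
[555.5  35.8  99.2] [2.4 1.8 5. ] [-1.460e-01  4.810e-01  1.539e+00  1.000e-03  1.121e+00  1.330e+00] 7.35
```

View pics/s7z.png

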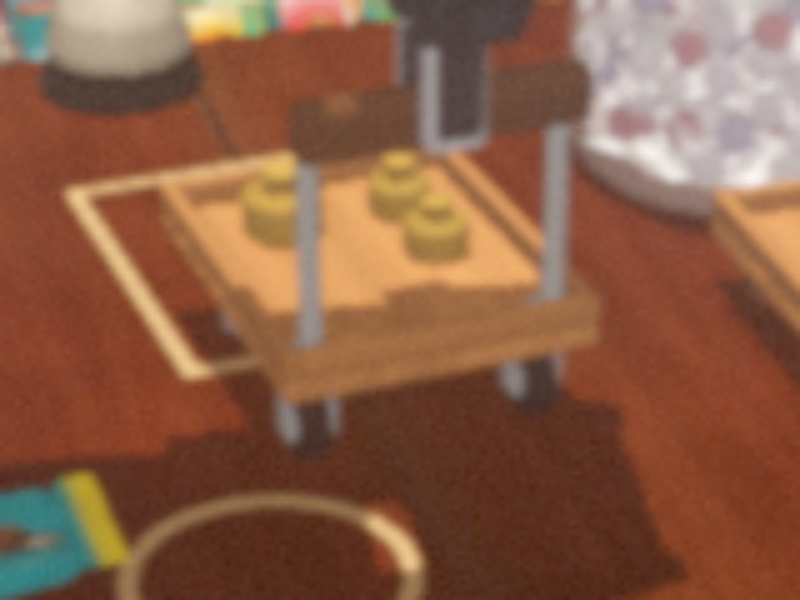

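View pics/t7z.png

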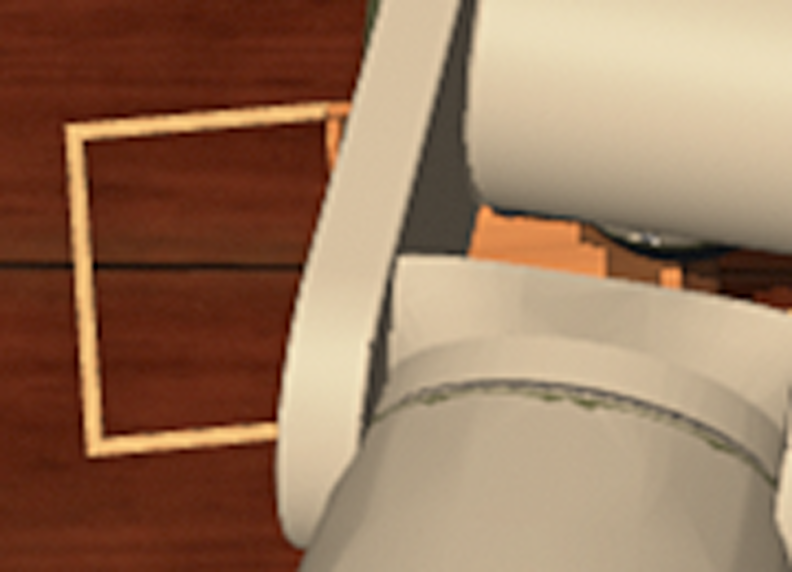

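```bash
cat > m7.py <<'E'
from h import *
w=lambda p:(p[0]/5+250-.4,p[1]/5+150-.4)
obs=[("top",(204.3,193.6),(75,-60,55)),("side",w((160,186)),(75,60,55)),("side",w((283,352)),(-75,60,55)),("side",w((602,295)),(-75,-60,55)),
("side",w((291,103)),(-77,54,147)),("side",w((589,66)),(-77,-54,147))]
p,r=fit(obs,(550,100,1.66,55)); print(p,np.degrees(p[2]),r)
c,s=np.cos(p[2]),np.sin(p[2]);print("bar",p[0]-70*c,p[1]-70*s)
s_,T=tool();print(s_["eef_pos"].round(1),np.degrees(np.arctan2(-T[1,2],-T[0,2])))
# mark from side, for cross-check
m=lambda a,b:np.array([538.9,211.7])+a*np.array([np.cos(1.671),np.sin(1.671)])+b*np.array([-np.sin(1.671),np.cos(1.671)])
for a,b in ((88,70),(-88,70),(-88,-70)): print((pj("side",[*m(a,b),0])[0]-[250,150])*5)
v=np.array([np.cos(1.671),np.sin(1.671)]); d=np.array([538.9,211.7])-p[:2]; print("along",d@v,"lat left",d@[-v[1],v[0]])
E
python3 m7.py
```

```text
[548.49177885 107.29317643   1.66219937  55.        ] 95.23700838716863 [[-1.6, -1.0], [-0.6, -0.4], [-0.6, 1.6], [-0.8, 1.2], [0.3, 1.8], [1.4, -0.2]]
bar 554.8810863325408 37.58538095593414
[555.6  35.4  99.2] 95.40194833626047
[ 62.36393403 192.22067308]
[182.3673165  378.36922122]
[517.54232803 314.30227781]
along 104.84262309876235 lat left -0.9007836569046798
```

```bash
python3 -m inch '[0,0,-0.9,0,-0.006,0, 0,0,-1.8,0,-0.006,0, 0,0,-2.7,0,-0.006,0, 0,0,-3.6,0,-0.006,0, 0,0,-4.5,0,-0.006,0, 0,0,-5.4,0,-0.006,0, 0,0,-6.3,0,-0.006,0, 0,0,-7.2,0,-0.006,0]'
python3 -m inch '[0,0,-0.8,0,0,0, 0,0,-1.5,0,0,0, 0,0,-2,0,0,0, 0,0,-2.3,0,0,0, 0,0,-2.3,0,0,0]'; python3 snap.py 8 250 150 410 270;  python3 - <<'E'
from h import *
a=ctrl.capture("top")[:,:,::-1]
cv2.imwrite("pics/t8.png",a); cv2.imwrite("pics/t8z.png",cv2.resize(a[170:300,130:310],None,fx=4.4,fy=4.4,interpolation=cv2.INTER_CUBIC))
E
```

```text
time_s: 8.07
eef_pos: [548.7, 106.3, 99.2]
ee_rot: [-0.035, 0.035, -0.706, 0.706]
force: [0.6, -1.1, 5.9]
grip_width: 0.154
time_s: 8.48
eef_pos: [546.4, 129.6, 99.2]
ee_rot: [0.035, -0.035, 0.706, -0.706]
force: [1.3, 1.4, 5.6]
grip_width: 0.154
5.0
[546.4 129.4  99.2] [-0.1  0.3  6.1] [0.024 0.491 1.523 0.    1.127 1.495] 8.5333
```

View pics/s8z.png

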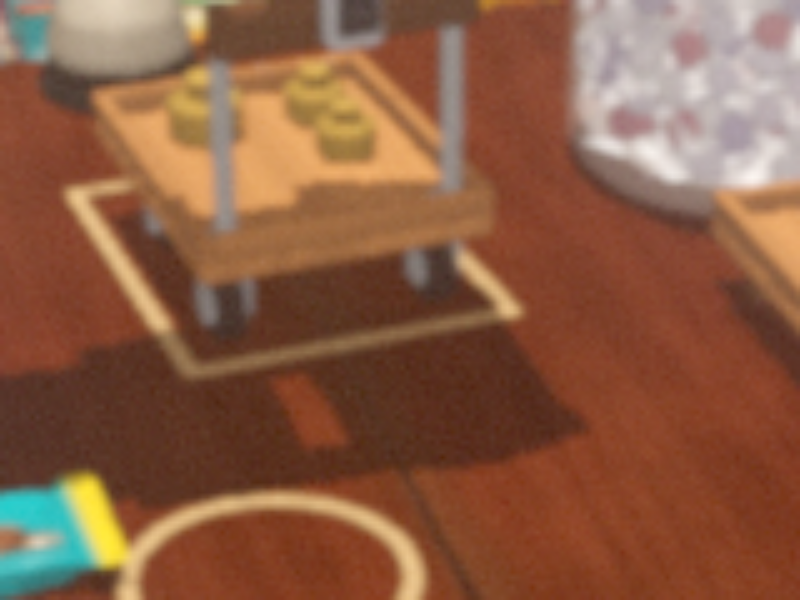

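View pics/t8z.png

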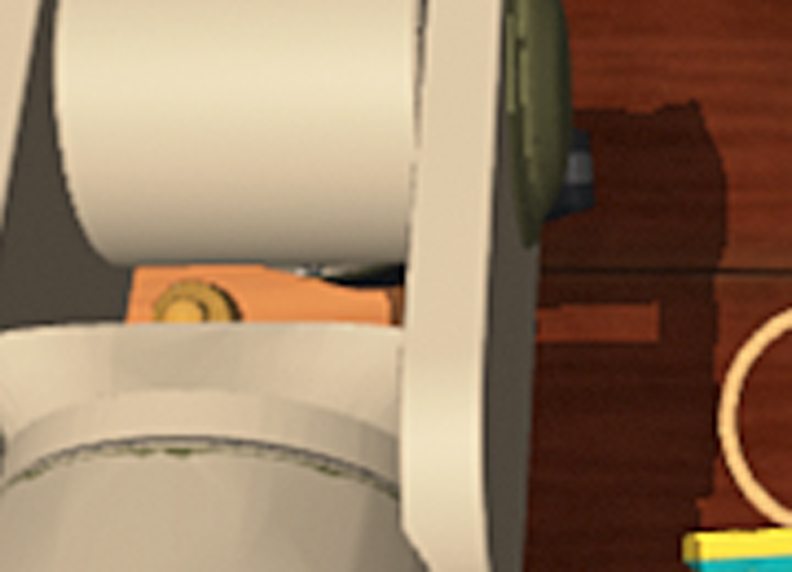

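```bash
cat > m8.py <<'E'
from h import *
a=cv2.imread("pics/s8.png")[140:220,260:360]; cv2.imwrite("pics/a8.png",cv2.resize(a,None,fx=7.5,fy=7.5,interpolation=cv2.INTER_CUBIC))
w=lambda p:(p[0]/5+250-.4,p[1]/5+150-.4)
obs=[("side",w((90,90)),(75,60,55)),("side",w((362,48)),(75,-60,55)),("side",w((199,228)),(-75,60,55)),("side",w((495,187)),(-75,-60,55))]
p,r=fit(obs,(540,200,1.66,55)); print(p,np.degrees(p[2]),r)
v=np.array([np.cos(1.671),np.sin(1.671)]); d=np.array([538.9,211.7])-p[:2]; print("along",d@v,"lat left",d@[-v[1],v[0]])
E
python3 m8.py
```

```text
[541.19582624 208.22440091   1.66458002  55.        ] 95.37340981085036 [[0.8, -0.6], [-0.4, -0.1], [0.0, 1.5], [-0.3, -0.3]]
along 3.6878302668664933 lat left 1.9366246623722856
```

View pics/a8.png

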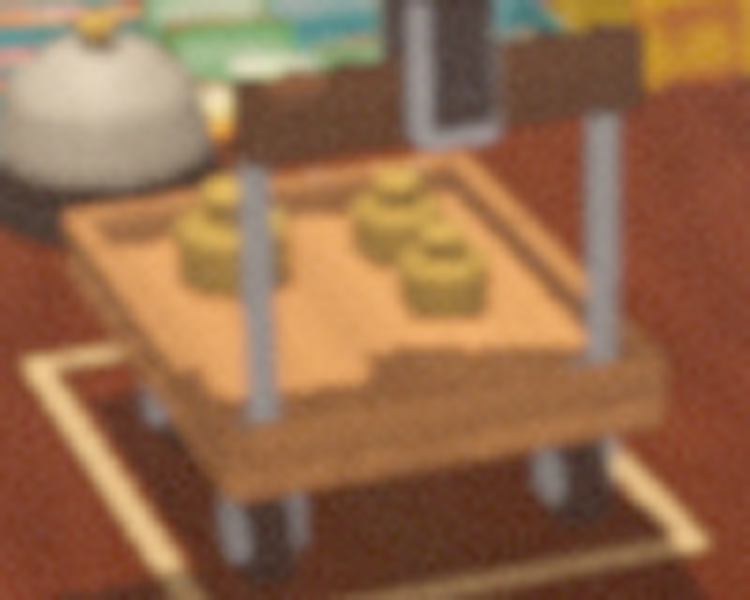

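```bash
python3 -m inch '[0,0,-0.4,0,0,0, 0,0,-0.8,0,0,0, 0,0,-0.8,0,0,0, 0,0,-0.8,0,0,0, 0,0,-0.8,0,0,0]'
python3 snap.py 9 260 130 360 210
```

```text
time_s: 9.0
eef_pos: [545.6, 137.1, 99.2]
ee_rot: [0.035, -0.035, 0.706, -0.706]
force: [0.8, 0.5, 5.6]
grip_width: 0.156
7.5
[545.6 137.1  99.2] [0.3 0.6 5.7] [0.038 0.493 1.52  0.    1.129 1.509] 9.05
```

View pics/s9z.png

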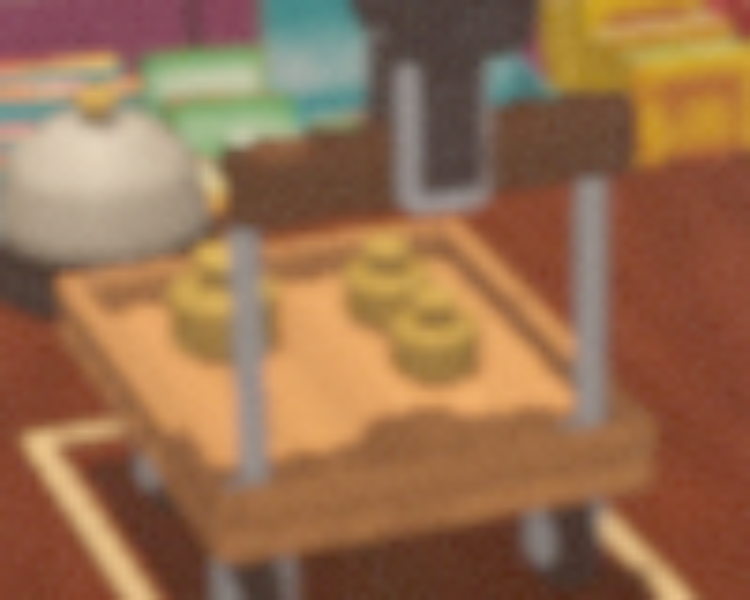

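```bash
python3 -m inch '[0,0,0,0,0,0, 0,0,0,0,0,0, 0,0,0,0,0,0, 0,0,0,0,0,0, 0,0,0,0,0,0, 0,0,0,0,0,0]' 0
python3 -m inch '[0,-1,0,0,0,0, 0,-2,0,0,0,0, 0,-3.5,0,0,0,0, 0,-5,0,0,0,0, 0,-7,0,0,0,0, 0,-9,0,0,0,0, 0,-11,0,0,0,0, 0,-11,0,0,0,0]'; python3 snap.py 10 230 100 400 230
```

```text
time_s: 9.55
eef_pos: [545.4, 137.1, 98.8]
ee_rot: [-0.035, 0.035, -0.706, 0.706]
force: [-0.9, -0.3, 0.5]
grip_width: 0.5
time_s: 10.22
eef_pos: [547.1, 137.3, 214.3]
ee_rot: [-0.038, 0.032, -0.706, 0.706]
force: [0.5, 0.1, 0.3]
grip_width: 0.497
4.615384615384615
[546.5 137.2 212. ] [ 0.7 -0.3 -1.5] [ 0.038  0.389  1.368 -0.     1.379  1.509] 10.2667
```

View pics/s10z.png

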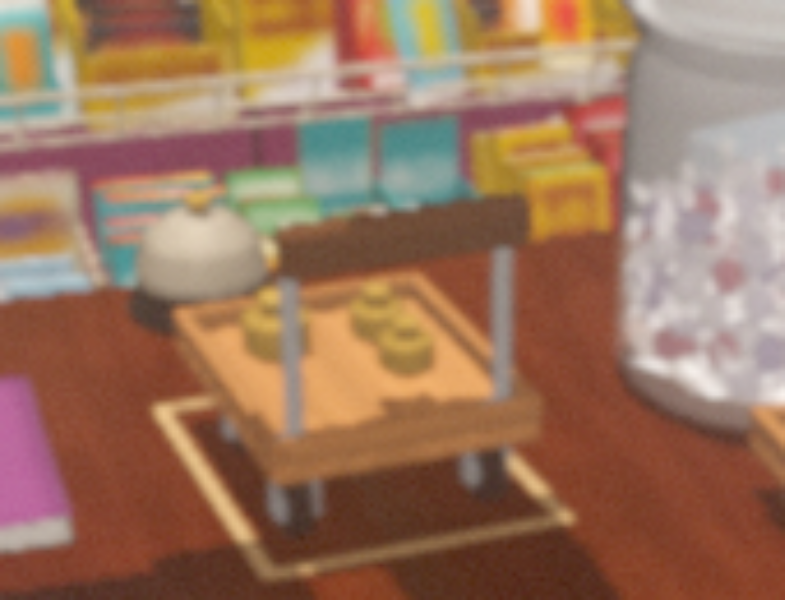

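```bash
python3 -m inch '[0,0,3,0,0,0, 0,0,7,0,0,0, 0,0,11,0,0,0, 0,0,15,0,0,0, 0,0,19,0,0,0, 0,0,23,0,0,0, 0,0,27,0,0,0, 0,0,30,0,0,0]'
python3 - <<'E'
from h import *
a=ctrl.capture("top")[:,:,::-1]
cv2.imwrite("pics/t11.png",a); cv2.imwrite("pics/t11z.png",cv2.resize(a[170:300,120:290],None,fx=4.6,fy=4.6,interpolation=cv2.INTER_CUBIC))
a=ctrl.capture("side")[:,:,::-1]
cv2.imwrite("pics/s11.png",a); cv2.imwrite("pics/s11z.png",cv2.resize(a[140:240,255:365],None,fx=6,fy=6,interpolation=cv2.INTER_CUBIC))
E
```

```text
time_s: 10.93
eef_pos: [574.9, -164.4, 208.6]
ee_rot: [0.034, -0.035, 0.706, -0.706]
force: [0.6, -0.5, 0.1]
grip_width: 0.501
```

View pics/t11z.png

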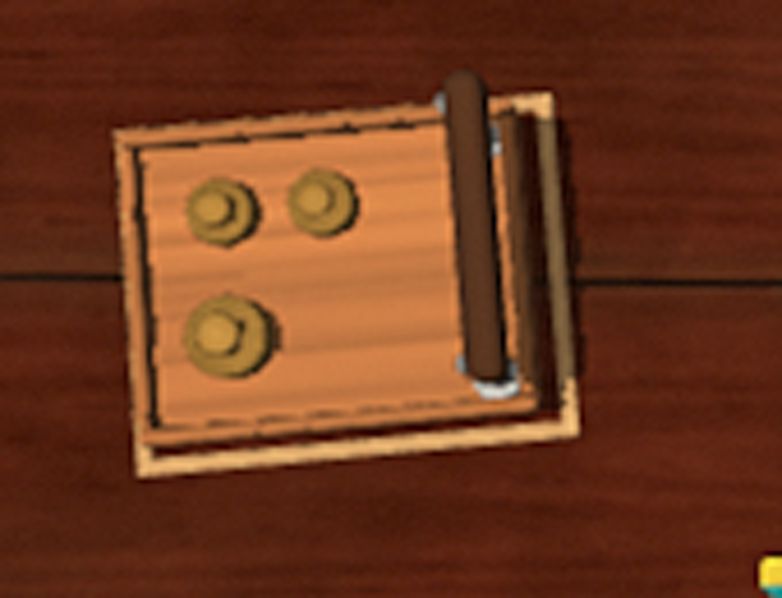

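View pics/s11z.png

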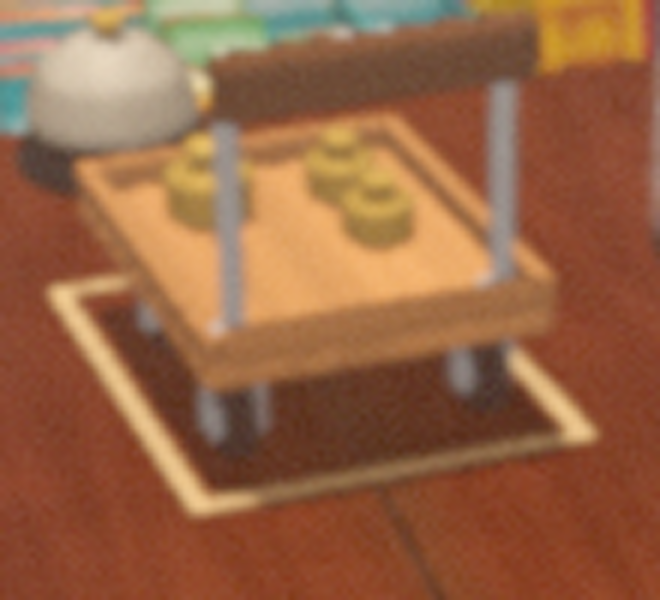

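Run:
```python
from h import *
t=lambda p:(p[0]/4.6+120-.4,p[1]/4.6+170-.4); w=lambda p:(p[0]/6+255-.4,p[1]/6+140-.4)
ot=[("top",t((114,131)),(75,-60,55)),("top",t((145,445)),(75,60,55)),("top",t((538,410)),(-75,60,55))]
os_=[("side",w((78,160)),(75,60,55)),("side",w((397,112)),(75,-60,55)),("side",w((207,345)),(-75,60,55)),("side",w((556,273)),(-75,-60,55)),("side",w((217,60)),(-77,54,147)),("side",w((538,18)),(-77,-54,147))]
M=np.array([538.9,211.7]);v=np.array([np.cos(1.671),np.sin(1.671)])
for o in (ot,os_,ot+os_):
    p,r=fit(o,(540,205,1.66,55)); d=M-p[:2]; print(p[:3].round(2),np.degrees(p[2]).round(2),"along",(d@v).round(1),"left",(d@[-v[1],v[0]]).round(1),r)
```

```text
[538.3  206.44   1.67] 95.93 along 5.2 left -1.1 [[0.7, 0.2], [-1.2, 0.3], [0.2, -0.5]]
[540.27 211.7    1.67] 95.69 along 0.1 left 1.4 [[-0.1, 0.3], [-0.2, 0.3], [-0.3, -1.1], [0.2, 0.8], [-0.6, 0.1], [1.6, -0.9]]
[538.87 207.38   1.67] 95.97 along 4.3 left -0.5 [[0.1, -0.1], [-1.7, -0.0], [-0.3, -0.9], [-0.5, 1.2], [-0.6, 1.0], [-0.3, 0.1], [0.3, 1.8], [-0.6, 1.0], [1.7, -0.1]]
```

```bash
python3 -c "
from rig import ctrl
s=ctrl.sense();print(s['time_s'],abs(s['dq']).max(),s['force']); print(ctrl.finish_job())"
```

```text
11.0333 0.07963544923392003 [-0.03078084 -0.13551952  0.63942909]
the job is handed in; nothing more can be done
None
```

The caddy is parked in the outline, about 5 mm or less from its middle and within half a degree of its long axis, and I handed the job in at 11.0 s. No verdict was reported.

**What I did:** I pinched the push bar and pushed the caddy about 85 mm straight ahead. Then I steered an S-curve onto the outline's axis, ran the last 110–120 mm straight, let go, lifted clear and moved the arm aside.

**Last checks after letting go:**
- **Position:** the two cameras disagreed by about 5 mm along the long axis. The top view put the caddy 5 mm short of the middle; the side view put it within 1 mm. Sideways both were within 1.5 mm.
- **Angle:** the caddy was at 95.7–96.0 degrees, against 95.7 for the outline.
- **Lifting and tipping:** the caddy was upright on its wheels in the pictures. While I held the bar the gripper pressed it down lightly, with about 6 N. I saw no lifting.
- **Castors:** these are barely visible, so I did not measure their angles. I am relying on the straight final run to have left them trailing straight.

**Other disagreement:** before the grasp, the open fingertips looked about 25 mm higher in both cameras than the stated tool geometry gives. I chose a grasp height that worked either way, and the grip closed at 13 mm on the 14 mm bar.

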